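Shelve the reading-desk books by height

ROBOT

A 6-joint arm with a two-finger parallel gripper is mounted at the origin on the work surface. World frame = base frame: x ahead of the robot, y to its left, z up, the work surface at z = 0. Lengths are in m, angles in rad, forces in N, time in s.
With the tool pointing down it reaches from about 0.225 to 0.875 m from the base axis. Payload 3.4 kg.
Tool frame: the origin (TCP) lies midway between the tips of the shut fingers; the grasp point (between the pads) lies 19 mm behind it (pinch_z is the distance from the TCP to the grasp point, in m); z points along the fingers, y is the line along which they close (so a half turn about z gives the same grasp; the last joint's range is limited). The gripper opens to 85 mm and grips with 20 to 120 N. Pads are 22 mm wide; open, the fingers measure 114 mm over their backs; the gripper's body (76 mm by 85 mm) begins 54 mm behind the grasp point. The pads swing forward as they close: fully open they stand 13 mm farther back than shut.
Start: joints at [1.125, 0.276, 1.505, -0, 1.361, -0.121], TCP at [0.184, 0.545, 0.209] pointing down, gripper open.
Joint ranges: [-2.89, 2.89], [-0.75, 2.08], [0.22, 2.7], [-1.18, 4.32], [0.11, 2.71], [-2.7, 2.7]. Speed limits (rad/s): [2.57, 2.57, 3.14, 3.14, 3.14, 3.14].

INTERFACE

Orientations are given as a unit quaternion [w, x, y, z].
In Python, from rig import get_state, get_image, sign_off, pinch_z gives the robot as it stands.
- The arm moves only by the tool send_rows, never from a script. Its argument "steps" is one flat list of numbers, 5 for each row, row after row: the gripper's target within -1 to 1 (fully open at 1, half-way at 0, shut at -1), then the shift along the tool's x, y, z in cm, then the turn about the tool's z in degrees. In form: [gripper, x, y, z, roll, gripper, x, y, z, roll, ...]. A call has 1 to 12 rows; each row shifts and turns the commanded pose from where the row before left it, along the tool's axes as they then stand; what a row does not reach is not made up. A row lasts 1/10 s, in which the tool goes at most 50 mm and 8.59 degrees, less where a joint would pass 70% of its speed; a pose out of reach is approached as far as the arm can. A call is refused whole if a number of a shift passes 5 or a number of a turn 8.59, either way. A call with a gripper value outside its range is refused whole. The fingers move at their own pace and stop on an object; "newtons" is the grip in N (left out, the last holds). Time passes only in rows, so rows that do not move let the fingers close. It gives the time, the measured TCP pose, the force, the opening and the grip force at its end, in the units of the state.
- get_state(): the state, without advancing time (a new reading comes with each control period).
- get_image(name): name is "scene" or "top"; returns a dict with "color" (480x640x3 uint8, red, green, blue), "mtx" (3x3 intrinsics, pixels), "k1" (the pictures are not rectified: a ray, as slopes to the right and down, at radius r is drawn at 1 + k1 r^2 times it, then the intrinsics apply), "T" (4x4, takes a point from camera to world coordinates). Camera axes: x right, y down, z forward; pixel columns grow to the right and rows downward; lengths in m; the calibration is good to about 2 mm. A picture is of the moment at which its call begins. There is no depth.
- sign_off(): hands the job in; it is judged then, once.
The state is a dict: "clock": time; "qpos": joint angles; "qd": joint speeds; "effort": joint torques, N m; "position": TCP position; "ee_rot": TCP orientation; "contact_force": force on the tool from outside, world axes, zero at the start; "moment": the same for the moment, N m; "width": finger opening in m; "gripper_force": force on a finger pad.
Only numpy, scipy, OpenCV 4.12 (cv2) and the standard library are available. Lean on these libraries where they do the work, as an engineer would, in place of code of your own. Each camera call takes 0.05 s, during which the arm holds its last target. There are 200 camera calls.

TASK

Put the four books away in the desk organiser, one to a compartment and in order of height: the tallest next to the pen cup, down to the shortest next to the clip tray. Stand each one upright on the compartment's floor between its dividers; set the books down rather than drop them, don't knock any over, and leave the mug and stapler where they are.

Things in the scene. Friction and masses are not known exactly. Their poses are not given: they have to be found in the camera images.
- book_a: The largest of four hard-cover books in the same blue cloth, standing upright on the desk: 176 mm high, 120 mm from spine to page edge, 34 mm thick, about 0.5 kg. Origin: centre of its underside. Its z axis points up its height, x from the page edge to the spine, y across its thickness (pinch it from above across y, near the top edge).
- book_b: The second tallest of four hard-cover books in the same blue cloth, standing upright on the desk: 152 mm high, 104 mm from spine to page edge, 32 mm thick, about 0.36 kg. Origin: centre of its underside. Its z axis points up its height, x from the page edge to the spine, y across its thickness (pinch it from above across y, near the top edge).
- book_c: The second shortest of four hard-cover books in the same blue cloth, standing upright on the desk: 130 mm high, 90 mm from spine to page edge, 30 mm thick, about 0.25 kg. Origin: centre of its underside. Its z axis points up its height, x from the page edge to the spine, y across its thickness (pinch it from above across y, near the top edge).
- book_d: The smallest of four hard-cover books in the same blue cloth, standing upright on the desk: 108 mm high, 76 mm from spine to page edge, 28 mm thick, about 0.17 kg. Origin: centre of its underside. Its z axis points up its height, x from the page edge to the spine, y across its thickness (pinch it from above across y, near the top edge).
- organiser: Black perforated desk book organiser, fixed: four open compartments in a row along its y. Origin: centre of its underside, on the desk. Compartment centres at y = -114, -38, 38, 114 mm, x = 0; floor 6 mm above the origin. Inside each is 72 mm wide (y) and 140 mm deep (x), between 4 mm dividers with tops 58 mm above the desk; 4 mm thick lips at x = -72 and 72 mm are 22 mm high.
- pen_cup: Square black pen cup with pens in it, 100 x 76 mm, 90 mm high, pens up to 155 mm. Fixed against one end of the organiser's row, square with it; its origin (centre of its underside, on the desk) lies 194 mm from the organiser's origin, on the organiser's +y or -y side, which differs from start to start; the clip tray is at the other end.
- clip_tray: Low black tray of paper clips, 100 x 76 mm, 30 mm high. Fixed against one end of the organiser's row, square with it; its origin (centre of its underside, on the desk) lies 194 mm from the organiser's origin, on the organiser's +y or -y side, which differs from start to start; the pen cup is at the other end.
- mug: White mug standing on the desk beyond the books, 80 mm across, 92 mm high, with a handle on its side; a bystander. Origin: centre of its underside.
- stapler: Black and grey stapler lying on the desk on the far side of the organiser, 135 x 36 mm, 60 mm high; a bystander. Origin: centre of its underside.
Mind the look-alikes: they are no part of the job. Leave any orange look-alike of the book_c alone.

How it is judged:
At the end, for the whole second after the job is handed in: Books in falling height from pen cup to clip tray, one per compartment (within 25 mm of its centre along the row, 40 mm across), underside under 12 mm above the desk, upright within 0.1 rad, square within 0.35 rad, at rest (0.03 m/s, 0.5 rad/s), released (x of book_a in the frame of organiser between -0.04 and 0.04 m and z of each of book_a, book_b, book_c, book_d in the frame of organiser below 0.012 m and angle between each of book_a, book_b, book_c, book_d's own z axis and vertical below 0.1 rad and angle between the x axis of each of book_a, book_b, book_c, book_d and the x axis of organiser, either way round below 0.35 rad and linear speed of each of book_a, book_b, book_c, book_d below 0.03 m/s and angular speed of each of book_a, book_b, book_c, book_d below 0.5 rad/s and x of book_b in the frame of organiser between -0.04 and 0.04 m and x of book_c in the frame of organiser between -0.04 and 0.04 m and x of book_d in the frame of organiser between -0.04 and 0.04 m and ((y of pen_cup in the frame of organiser above 0 m and y of book_a in the frame of organiser between 0.089 and 0.139 m and y of book_b in the frame of organiser between 0.013 and 0.063 m and y of book_c in the frame of organiser between -0.063 and -0.013 m and y of book_d in the frame of organiser between -0.139 and -0.089 m) or (y of pen_cup in the frame of organiser below 0 m and y of book_a in the frame of organiser between -0.139 and -0.089 m and y of book_b in the frame of organiser between -0.063 and -0.013 m and y of book_c in the frame of organiser between 0.013 and 0.063 m and y of book_d in the frame of organiser between 0.089 and 0.139 m))); the robot touches nothing.
It fails at once if a book is knocked or laid over (angle between any of book_a, book_b, book_c, book_d's own z axis and vertical above 1 rad).
It fails at once if a book is dropped (falls free of the fingers, faster than 0.7 m/s) ((linear speed of book_a above 0.7 m/s and contact force between the fingers and book_a below 0.2 N) or (linear speed of book_b above 0.7 m/s and contact force between the fingers and book_b below 0.2 N) or (linear speed of book_c above 0.7 m/s and contact force between the fingers and book_c below 0.2 N) or (linear speed of book_d above 0.7 m/s and contact force between the fingers and book_d below 0.2 N)).
It fails at once if the mug or the stapler is shoved more than 30 mm (distance of any of mug, stapler from where it was at the start of the episode above 0.03 m).
It also fails if it takes over 106 s, if anything falls off the work surface, if the arm or the gripper's body presses on something with over 40 N, if the wrist force passes 120 N, or if a joint passes its speed limit or range.

## Working session

There is one attempt and no reset: what is moved stays moved. The work goes in short steps, Python scripts to look and compute and a tool call to move; the robot and the scene stay as the last step left them, time stands still between calls to the robot, and variables do not carry over. Pictures are saved under pics/ and viewed, at most 14 in all, crops included, and the job is handed in when it is done.

Besides the shell and the picture viewer there is one more tool, called by a JSON object that holds its "fn" and its "kwargs", one argument or row to a line. send_rows: Moves the arm, as the interface text tells. Its arguments: {"type":"object","properties":{"steps":{"type":"array"},"newtons":{"type":"number"}},"required":["steps"]}

```bash
ls; mkdir -p pics; python3 - <<'E'
from rig import *
import cv2,pickle
print(get_state())
for n in("scene","top"):
    d=get_image(n); cv2.imwrite(f"pics/{n}0.png",d["color"][:,:,::-1]); pickle.dump(d,open(n+"0.pkl","wb"))
    print(n,d["mtx"],d["k1"],d["T"])
print(pinch_z)
E
```

```text
pics
{'clock': 0.0, 'qpos': array([ 1.12498664e+00,  2.76577441e-01,  1.50615783e+00,  2.84728010e-05,
        1.36072652e+00, -1.21015979e-01]), 'qd': array([-0.00071616,  0.00107873, -0.00063828,  0.00124372,  0.00096533,
        0.00037617]), 'effort': array([ 7.52911765e-04, -4.16775191e+01, -2.45804465e+01, -8.21192816e-05,
        1.09173870e-02, -3.20277692e-06]), 'position': array([0.18323586, 0.54439641, 0.20763995]), 'ee_rot': array([-2.74701593e-04,  1.61686858e-01,  9.86841672e-01, -8.93390018e-04]), 'contact_force': array([ 0.28644656, -0.05678529,  0.0164546 ]), 'moment': array([-0.0318524 , -0.00735023,  0.00462206]), 'gripper_force': 0.0, 'width': 0.08546073360028397}
scene [[481.72995579   0.         313.85523333]
 [  0.         481.72995579 239.36860174]
 [  0.           0.           1.        ]] -0.12302573993074584 [[-0.45146093  0.56210302 -0.6929814   1.35869468]
 [ 0.89225636  0.29122094 -0.34506368  0.41605981]
 [ 0.00784936 -0.77409983 -0.63301488  0.7474883 ]
 [ 0.          0.          0.          1.        ]]
top [[514.46887863   0.         319.84452808]
 [  0.         514.46887863 245.72549716]
 [  0.           0.           1.        ]] 0.009660938987201063 [[-0.0313409  -0.97590907  0.21591488  0.30133507]
 [-0.99950734  0.03023705 -0.00841462  0.02524706]
 [ 0.00168328 -0.21607223 -0.97637593  1.48387264]
 [ 0.          0.          0.          1.        ]]
0.0187
```

View pics/scene0.png

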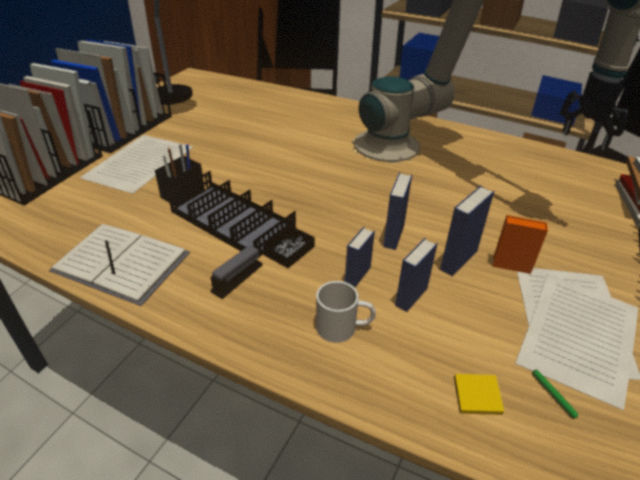

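View pics/top0.png

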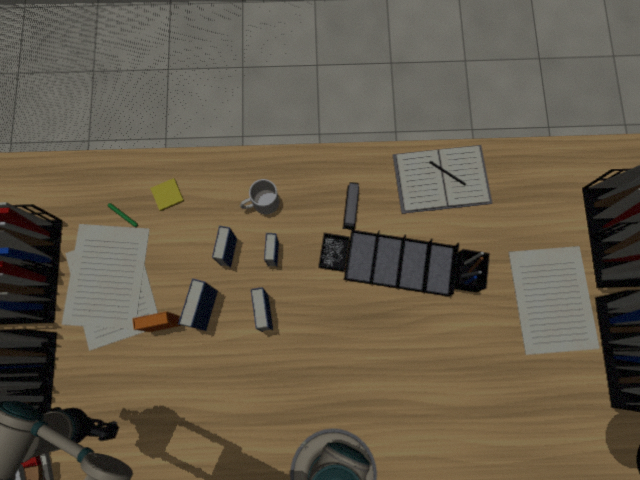

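The top view shows the books at about (198,305), (261,309), (224,246) and (271,249), with an orange look-alike at (155,321). The organiser is at (400,263), the clip tray at (335,251) on the +y side and the pen cup at (472,270) on the -y side. The mug is at (262,195) and the stapler at (351,205).

Candidates for the books:
- **Blue, scene (467,230):** the biggest, likely a.
- **Blue, scene (397,210):** likely b.
- **Blue, scene (415,273):** likely c.
- **Blue, scene (359,255):** the smallest, likely d.
- **Orange, scene (520,245):** the decoy, excluded by colour.

Next I'll check this in a crop.

```bash
python3 - <<'E'
import cv2
a=cv2.imread("pics/top0.png")
c=cv2.resize(a[220:345,120:290],None,fx=4.5,fy=4.5,interpolation=cv2.INTER_CUBIC); cv2.imwrite("pics/top0b.png",cv2.convertScaleAbs(c,alpha=1.6))
c=cv2.resize(a[215:305,310:500],None,fx=4,fy=4,interpolation=cv2.INTER_CUBIC); cv2.imwrite("pics/top0o.png",cv2.convertScaleAbs(c,alpha=2))
E
```

```text
(no output)
```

View pics/top0b.png

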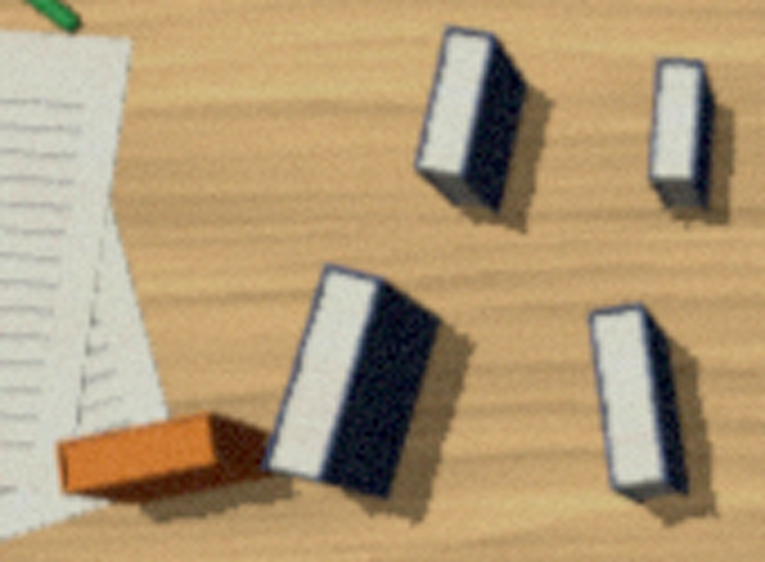

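View pics/top0o.png

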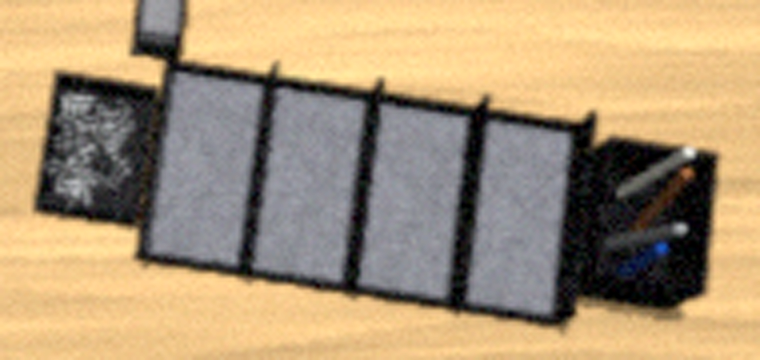

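The crops confirm it: four blue books with white page tops, with the orange one separate at crop (160,450). The organiser's floors are clearly visible, with the clip tray at the left (+y) end and the pen cup at the right (-y) end.

```bash
cat > h.py <<'E'
import numpy as np, cv2, pickle
def plane(d,px,z):
    k=np.array([d["k1"],0,0,0,0.])
    n=cv2.undistortPoints(np.float64(px).reshape(-1,1,2),d["mtx"],k)[:,0]
    r=np.c_[n,np.ones(len(n))]@d["T"][:3,:3].T; o=d["T"][:3,3]
    return (o+r*((z-o[2])/r[:,2])[:,None])[:,:2]
def contours(img,lo,hi,box,amin=60,up=4):
    x0,y0,x1,y1=box
    c=cv2.resize(img[y0:y1,x0:x1],None,fx=up,fy=up,interpolation=cv2.INTER_CUBIC)
    m=cv2.inRange(cv2.cvtColor(c,cv2.COLOR_RGB2HSV),lo,hi)
    m=cv2.morphologyEx(m,cv2.MORPH_OPEN,np.ones((5,5)));m=cv2.morphologyEx(m,cv2.MORPH_CLOSE,np.ones((7,7)))
    cs,_=cv2.findContours(m,cv2.RETR_EXTERNAL,cv2.CHAIN_APPROX_NONE)
    return [(c[:,0]+.5)/up-.5+[x0,y0] for c in cs if cv2.contourArea(c)>amin*up*up]
def rect(w):
    (cx,cy),(a,b),_=r=cv2.minAreaRect((w*1000).astype(np.float32)); p=cv2.boxPoints(r)
    e=max((p[1]-p[0],p[2]-p[1]),key=np.linalg.norm); e=e*np.sign(e[0])
    return cx,cy,max(a,b),min(a,b),np.degrees(np.arctan2(e[1],e[0]))
E
python3 - <<'E'
from h import *
d=pickle.load(open("top0.pkl","rb"));im=d["color"]
hsv=cv2.cvtColor(im,cv2.COLOR_RGB2HSV);print(hsv[246,222],hsv[262,272],hsv[305,193],hsv[265,385],hsv[255,430])
B=dict(a=((178,276,222,336),.176),b=((246,282,280,336),.152),c=((208,222,240,272),.130),d=((260,228,282,270),.108))
for n,(b,z) in B.items():
    for c in contours(im,(0,0,95),(180,50,255),b): print(n,np.round(c.mean(0)),np.round(rect(plane(d,c,z)),1))
for c in contours(im,(90,5,45),(150,90,160),(340,225,465,300),150):
    w=plane(d,c,.006); print("floor",np.round(c.mean(0)),np.round(rect(w),1))
    print(np.round(cv2.boxPoints(cv2.minAreaRect((w*1000).astype(np.float32)))).tolist())
E
```

```text
[ 30  16 131] [18 27 47] [ 30  18 131] [114  16  79] [120   7  36]
a [191. 303.] [453.1 344.7 113.2  29.1 -15.9]
b [259. 308.] [436.7 176.1  97.8  28.1   7.3]
c [221. 243.] [618.3 280.9  83.9  25.1 -11.9]
d [270. 247.] [607.8 150.9  69.8  24.   -4.4]
floor [439. 269.] [ 548.5 -333.2  137.3   62.7  -11. ]
[[475.0, -351.0], [610.0, -377.0], [622.0, -316.0], [487.0, -289.0]]
floor [413. 265.] [ 562.9 -257.2  137.2   65.6  -11. ]
[[489.0, -276.0], [624.0, -303.0], [637.0, -238.0], [502.0, -212.0]]
floor [387. 261.] [ 577.6 -181.7  137.6   66.8  -10.8]
[[504.0, -202.0], [639.0, -227.0], [651.0, -162.0], [516.0, -136.0]]
floor [361. 257.] [ 591.7 -106.6  137.8   68.3  -10.9]
[[518.0, -127.0], [653.0, -153.0], [666.0, -86.0], [530.0, -60.0]]
```

Page-block sizes match 120/104/90/76 mm, so the identities hold. Compartment centres (world, mm) are A (548,-328), B (562,-254), C (577,-179) and D (591,-104.5), with yaw -11°. I'll place the shortest book first.

```bash
cat >> h.py <<'E'
def need(x,y,z,yaw):
    """deltas for target (mm) and book yaw (deg): roll, then shift in tool axes after the roll"""
    from rig import get_state
    from scipy.spatial.transform import Rotation as R
    s=get_state(); q=s["ee_rot"]; M=R.from_quat([q[1],q[2],q[3],q[0]])
    ty=M.as_matrix()[:,1]; cur=np.degrees(np.arctan2(ty[1],ty[0]))
    dw=(yaw+90-cur+90)%180-90; M2=R.from_euler("z",dw,degrees=True)*M
    dl=M2.inv().apply(np.array([x,y,z])/1000-s["position"])*100
    print("t %.1f roll %.1f shift cm %s | pos %s w %.1f f %s q6 %.2f"%(s["clock"],-dw,np.round(dl,2),np.round(s["position"]*1000,1),s["width"]*1000,np.round(s["contact_force"],1),s["qpos"][5]))
E
python3 -c "
from h import *
need(608,151,208,-4.4)"
```

```text
t 0.1 roll -14.2 shift cm [-4.537e+01 -3.598e+01  2.000e-02] | pos [183.3 544.5 207.7] w 85.7 f [ 0.2 -0.3 -0. ] q6 -0.12
```

{"fn": "send_rows", "kwargs": {
  "steps": [1, 0, 0, -2.5, -7.1, 1, 0, 0, -2.5, -7.1, 1, -3.8, -3, 0, 0, 1, -3.8, -3, 0, 0, 1, -3.8, -3, 0, 0, 1, -3.8, -3, 0, 0, 1, -3.8, -3, 0, 0, 1, -3.8, -3, 0, 0, 1, -3.8, -3, 0, 0, 1, -3.8, -3, 0, 0, 1, -3.8, -3, 0, 0, 1, -3.8, -3, 0, 0],
  "newtons": 40
}}

```text
clock: 1.3
position: [0.5403, 0.215, 0.2581]
ee_rot: [-0.0, 0.039, 0.999, 0.0]
contact_force: [0.9, 1.0, 0.2]
width: 0.0853
gripper_force: 0.0
```

```bash
python3 -c "
from h import *
need(608,151,70,-4.4)"
```

```text
t 1.3 roll -0.0 shift cm [-7.26 -5.86 18.81] | pos [540.3 215.  258.1] w 85.3 f [0.9 1.  0.2] q6 -1.23
```

{"fn": "send_rows", "kwargs": {
  "steps": [1, -3.6, -2.9, 0, 0, 1, -3.66, -2.96, 0, 0, 1, 0, 0, 4, 0, 1, 0, 0, 4, 0, 1, 0, 0, 2, 0, 1, 0, 0, 0, 0]
}}

```text
clock: 1.9
position: [0.6043, 0.152, 0.1541]
ee_rot: [-0.004, 0.039, 0.999, -0.001]
contact_force: [-1.2, -0.6, -0.6]
width: 0.0854
gripper_force: 0.0
```

```bash
python3 - <<'E'
from h import *
need(608,151,70,-4.4)
from rig import get_image
for n in("scene","top"):
    d=get_image(n); cv2.imwrite(f"/tmp/{n}.png",d["color"][:,:,::-1])
a=cv2.imread("/tmp/scene.png")[130:330,260:460];b=cv2.imread("/tmp/top.png")[180:330,200:350]
cv2.imwrite("pics/chk1.png",cv2.convertScaleAbs(np.hstack([cv2.resize(a,(400,400)),cv2.resize(b,(400,400),interpolation=cv2.INTER_CUBIC)]),alpha=1.5))
E
```

```text
t 1.9 roll -0.0 shift cm [-0.45 -0.05  8.41] | pos [604.3 152.  154.1] w 85.4 f [-1.2 -0.6 -0.6] q6 -1.36
```

View pics/chk1.png

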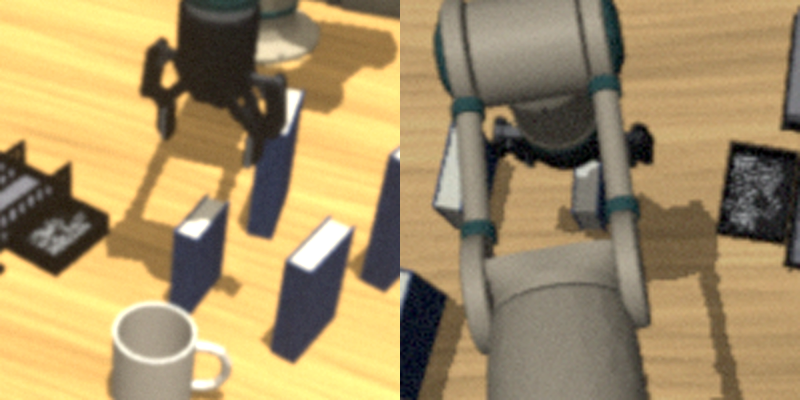

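The crop shows the fingers straddling book d, with its top at about (200,215) in the left half. The clearance on both sides looks fine, so I'm descending and gripping.

{"fn": "send_rows", "kwargs": {
  "steps": [1, -0.4, 0, 2.5, 0, 1, 0, 0, 2.5, 0, 1, 0, 0, 2, 0, 1, 0, 0, 1.3, 0, 1, 0, 0, 0, 0, -1, 0, 0, 0, 0, -1, 0, 0, 0, 0, -1, 0, 0, 0, 0, -1, 0, 0, 0, 0, -1, 0, 0, 0, 0, -1, 0, 0, 0, 0, -1, 0, 0, 0, 0],
  "newtons": 40
}}

```text
clock: 3.2
position: [0.612, 0.1526, 0.0766]
ee_rot: [0.001, 0.038, 0.999, 0.0]
contact_force: [-0.3, 0.0, 5.2]
width: 0.0266
gripper_force: 40.2
```

```bash
python3 -c "
from h import *
need(608,151,70,-4.4)"
```

```text
t 3.2 roll -0.0 shift cm [ 0.39 -0.19  0.66] | pos [612.  152.6  76.6] w 26.6 f [-0.3  0.   5.2] q6 -1.36
```

{"fn": "send_rows", "kwargs": {
  "steps": [-1, 0, 0, -1, 0, -1, 0, 0, -2, 0, -1, 0, 0, -3, 0, -1, 0, 0, -3, 3.3, -1, 0, -2, -1, 3.3, -1, 0, -3.5, 0, 0, -1, 0, -3.5, 0, 0, -1, 0, -3.5, 0, 0, -1, 0, -3.5, 0, 0, -1, 0, -3.5, 0, 0, -1, 0, -2, 0, 0, -1, 0, 0, 0, 0]
}}

```text
clock: 4.4
position: [0.5702, -0.0616, 0.1753]
ee_rot: [-0.001, 0.098, 0.995, -0.001]
contact_force: [-0.8, 0.8, -2.5]
width: 0.0267
gripper_force: 39.8
```

```bash
python3 -c "
from h import *
need(594.8,-105.3,84,-11)"
```

```text
t 4.4 roll -0.2 shift cm [-3.26 -3.81  9.13] | pos [570.2 -61.6 175.3] w 26.7 f [-0.8  0.8 -2.5] q6 -1.60
```

{"fn": "send_rows", "kwargs": {
  "steps": [-1, -1.6, -2, 0, 0, -1, -1.66, -1.8, 0, 0, -1, 0, 0, 2, 0, -1, 0, 0, 2, 0, -1, 0, 0, 0, 0, -1, 0, 0, 0, 0]
}}

```text
clock: 5.0
position: [0.5959, -0.1016, 0.1354]
ee_rot: [-0.001, 0.096, 0.995, 0.0]
contact_force: [-0.2, 0.3, -1.8]
width: 0.0268
gripper_force: 39.9
```

```bash
python3 -c "
from h import *
need(594.8,-105.3,84,-11)"
```

```text
t 5.0 roll 0.0 shift cm [ 0.03 -0.39  5.14] | pos [ 595.9 -101.6  135.4] w 26.8 f [-0.2  0.3 -1.8] q6 -1.66
```

{"fn": "send_rows", "kwargs": {
  "steps": [-1, 0, -0.4, 0, 0, -1, 0, 0, 1, 0, -1, 0, 0, 1, 0, -1, 0, 0, 1, 0, -1, 0, 0, 1, 0, -1, 0, 0, 0.6, 0, -1, 0, 0, 0.3, 0, -1, 0, 0, 0.2, 0, -1, 0, 0, 0, 0, -1, 0, 0, 0, 0]
}}

```text
clock: 6.0
position: [0.5956, -0.1064, 0.0848]
ee_rot: [0.0, 0.096, 0.995, -0.0]
contact_force: [0.5, -1.0, -1.0]
width: 0.0269
gripper_force: 39.9
```

```bash
python3 - <<'E'
from h import *
need(594.8,-105.3,84,-11)
from rig import get_image
for n in("scene","top"):
    d=get_image(n); cv2.imwrite(f"/tmp/{n}.png",d["color"][:,:,::-1])
a=cv2.imread("/tmp/scene.png")[150:300,160:310];b=cv2.imread("/tmp/top.png")[200:320,310:460]
cv2.imwrite("pics/chk2.png",cv2.convertScaleAbs(np.hstack([cv2.resize(a,(400,400)),cv2.resize(b,(400,400),interpolation=cv2.INTER_CUBIC)]),alpha=1.5))
E
```

```text
t 6.0 roll -0.0 shift cm [0.1  0.1  0.08] | pos [ 595.6 -106.4   84.8] w 26.9 f [ 0.5 -1.  -1. ] q6 -1.67
```

View pics/chk2.png

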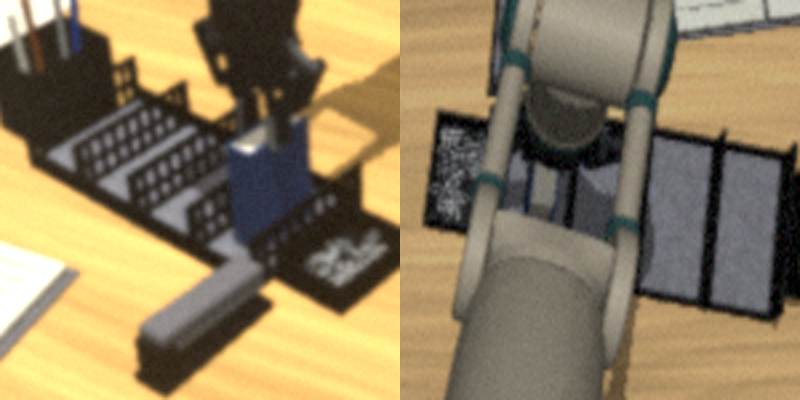

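Book d stands between its dividers in the compartment next to the clip tray, at about (265,190) in the left half. I'll lower it to contact and release.

{"fn": "send_rows", "kwargs": {
  "steps": [-1, 0, 0, 0.1, 0, -1, 0, 0, 0.1, 0, -1, 0, 0, 0.1, 0, -1, 0, 0, 0, 0]
}}

```text
clock: 6.5
position: [0.5955, -0.1063, 0.0826]
ee_rot: [0.0, 0.096, 0.995, -0.0]
contact_force: [-1.6, 1.2, 5.1]
width: 0.0265
gripper_force: 40.5
```

{"fn": "send_rows", "kwargs": {
  "steps": [0.1, 0, 0, 0, 0, 0.1, 0, 0, 0, 0, 0.1, 0, 0, 0, 0, 0.1, 0, 0, -1, 0, 0.1, 0, 0, -3, 0, 0.1, 0, 0, -4, 0, 1, 0, 0, -5, 0, 1, 0, 4, 0, 0, 1, 0, 5, 0, 0, 1, 0, 5, 0, 0, 1, 0, 5, 0, 0, 1, 0, 5, 0, 0]
}}

```text
clock: 7.7
position: [0.6414, 0.1311, 0.2125]
ee_rot: [0.001, 0.096, 0.995, 0.0]
contact_force: [1.0, -1.4, -0.5]
width: 0.0854
gripper_force: 0.0
```

```bash
python3 -c "
from h import *
need(620,281,92,-11.9)"
```

```text
t 7.7 roll 0.9 shift cm [ 5.2  14.23 12.04] | pos [641.4 131.1 212.5] w 85.4 f [ 1.  -1.4 -0.5] q6 -1.28
```

{"fn": "send_rows", "kwargs": {
  "steps": [1, 1.3, 3.5, 0, 0.9, 1, 1.3, 3.6, 0, 0, 1, 1.3, 3.6, 0, 0, 1, 1.3, 3.5, 0, 0, 1, 0, 0, 2, 0, 1, 0, 0, 2, 0, 1, 0, 0, 0, 0, 1, 0, 0, 0, 0]
}}

```text
clock: 8.5
position: [0.619, 0.2788, 0.1719]
ee_rot: [-0.0, 0.104, 0.995, 0.0]
contact_force: [-0.6, 0.6, 0.7]
width: 0.0855
gripper_force: 0.0
```

```bash
python3 -c "
from h import *
need(620,281,95,-11.9)"
```

```text
t 8.5 roll -0.0 shift cm [-0.05  0.24  7.69] | pos [619.  278.8 171.9] w 85.5 f [-0.6  0.6  0.7] q6 -1.04
```

{"fn": "send_rows", "kwargs": {
  "steps": [1, 0, 0.2, 2.5, 0, 1, 0, 0, 2.5, 0, 1, 0, 0, 1.7, 0, 1, 0, 0, 1, 0, 1, 0, 0, 0, 0, -1, 0, 0, 0, 0, -1, 0, 0, 0, 0, -1, 0, 0, 0, 0, -1, 0, 0, 0, 0, -1, 0, 0, 0, 0, -1, 0, 0, 0, 0, -1, 0, 0, 0, 0],
  "newtons": 40
}}

```text
clock: 9.7
position: [0.6201, 0.2812, 0.0956]
ee_rot: [0.001, 0.104, 0.995, 0.001]
contact_force: [0.0, 1.0, 5.8]
width: 0.0287
gripper_force: 40.6
```

```bash
python3 -c "
from h import *
need(576.8,-178.9,240,-11)"
```

```text
t 9.7 roll -0.9 shift cm [ -4.56 -45.97 -14.5 ] | pos [620.1 281.2  95.6] w 28.7 f [0.  1.  5.8] q6 -1.04
```

{"fn": "send_rows", "kwargs": {
  "steps": [-1, 0, 0, -1, 0, -1, 0, 0, -2.5, 0, -1, 0, 0, -4, 0, -1, 0, 0, -4, 0, -1, 0, -2, -3, -0.9, -1, 0, -3.5, 0, 0, -1, -0.5, -4, 0, 0, -1, -0.5, -4.5, 0, 0, -1, -0.5, -4.5, 0, 0, -1, -0.5, -4.5, 0, 0, -1, -0.5, -4.5, 0, 0, -1, -0.5, -4.5, 0, 0]
}}

```text
clock: 10.9
position: [0.5859, -0.0407, 0.2387]
ee_rot: [-0.001, 0.096, 0.995, 0.0]
contact_force: [1.2, 0.3, -2.5]
width: 0.0289
gripper_force: 40.2
```

```bash
python3 -c "
from h import *
need(578.5,-179.2,103,-11)"
```

```text
t 10.9 roll -0.0 shift cm [ -1.96 -13.74  13.56] | pos [585.9 -40.7 238.7] w 28.9 f [ 1.2  0.3 -2.5] q6 -1.57
```

{"fn": "send_rows", "kwargs": {
  "steps": [-1, -0.5, -3.6, 0, 0, -1, -0.5, -3.6, 0, 0, -1, -0.5, -3.4, 0, 0, -1, -0.4, -2.9, 0, 0, -1, 0, 0, 2, 0, -1, 0, 0, 3, 0, -1, 0, 0, 2, 0, -1, 0, 0, 0, 0, -1, 0, 0, 0, 0]
}}

```text
clock: 11.8
position: [0.5798, -0.175, 0.1691]
ee_rot: [-0.001, 0.096, 0.995, 0.0]
contact_force: [0.4, -0.9, -3.1]
width: 0.0294
gripper_force: 40.5
```

```bash
python3 -c "
from h import *
need(578.5,-179.2,103,-11)"
```

```text
t 11.8 roll -0.0 shift cm [ 0.04 -0.44  6.61] | pos [ 579.8 -175.   169.1] w 29.4 f [ 0.4 -0.9 -3.1] q6 -1.79
```

{"fn": "send_rows", "kwargs": {
  "steps": [-1, 0, -0.4, 0.5, 0, -1, 0, 0, 1, 0, -1, 0, 0, 1, 0, -1, 0, 0, 1, 0, -1, 0, 0, 1, 0, -1, 0, 0, 1, 0, -1, 0, 0, 0.6, 0, -1, 0, 0, 0.2, 0, -1, 0, 0, 0.1, 0, -1, 0, 0, 0.1, 0, -1, 0, 0, 0.1, 0, -1, 0, 0, 0, 0]
}}

```text
clock: 13.0
position: [0.5796, -0.1791, 0.1037]
ee_rot: [0.0, 0.096, 0.995, -0.0]
contact_force: [-0.6, 0.2, -3.5]
width: 0.0286
gripper_force: 40.5
```

```bash
python3 -c "
from h import *
need(578.5,-179.2,101,-11)"
```

```text
t 13.0 roll -0.0 shift cm [ 0.11 -0.03  0.27] | pos [ 579.6 -179.1  103.7] w 28.6 f [-0.6  0.2 -3.5] q6 -1.79
```

{"fn": "send_rows", "kwargs": {
  "steps": [-1, 0, 0, 0.1, 0, -1, 0, 0, 0.1, 0, -1, 0, 0, 0.1, 0, -1, 0, 0, 0, 0]
}}

```text
clock: 13.4
position: [0.5797, -0.1791, 0.1016]
ee_rot: [0.001, 0.096, 0.995, -0.0]
contact_force: [-1.4, 0.7, 4.4]
width: 0.0289
gripper_force: 41.3
```

{"fn": "send_rows", "kwargs": {
  "steps": [0.1, 0, 0, 0, 0, 0.1, 0, 0, 0, 0, 0.1, 0, 0, 0, 0, 0.1, 0, 0, -1, 0, 0.1, 0, 0, -3, 0, 0.1, 0, 0, -4, 0, 1, 0, 0, -4, -6, 1, 2, 3, 0, -6, 1, 2.5, 4, 0, -6.3, 1, 2.5, 4, 0, 0, 1, 2.5, 4, 0, 0, 1, 2.5, 4, 0, 0]
}}

```text
clock: 14.6
position: [0.4458, 0.0028, 0.2212]
ee_rot: [0.001, -0.063, 0.998, 0.0]
contact_force: [-0.1, 0.5, 0.4]
width: 0.0853
gripper_force: 0.0
```

```bash
python3 -c "
from h import *
need(438,176.1,118,7.3)"
```

```text
t 14.6 roll -0.0 shift cm [-1.42 17.28 10.32] | pos [445.8   2.8 221.2] w 85.3 f [-0.1  0.5  0.4] q6 -1.85
```

{"fn": "send_rows", "kwargs": {
  "steps": [1, -0.3, 4.3, 0, 0, 1, -0.4, 4.3, 0, 0, 1, -0.4, 4.3, 0, 0, 1, -0.3, 4.3, 0, 0, 1, 0, 0, 3, 0, 1, 0, 0, 0, 0, 1, 0, 0, 0, 0]
}}

```text
clock: 15.3
position: [0.4387, 0.1737, 0.1909]
ee_rot: [-0.0, -0.064, 0.998, -0.0]
contact_force: [0.0, -0.1, -0.1]
width: 0.0855
gripper_force: 0.0
```

```bash
python3 -c "
from h import *
need(438,176.1,118,7.3)"
```

```text
t 15.3 roll -0.0 shift cm [0.03 0.25 7.29] | pos [438.7 173.7 190.9] w 85.5 f [ 0.  -0.1 -0.1] q6 -1.47
```

{"fn": "send_rows", "kwargs": {
  "steps": [1, 0, 0.2, 2.3, 0, 1, 0, 0, 2.3, 0, 1, 0, 0, 1.7, 0, 1, 0, 0, 1, 0, 1, 0, 0, 0, 0, -1, 0, 0, 0, 0, -1, 0, 0, 0, 0, -1, 0, 0, 0, 0, -1, 0, 0, 0, 0, -1, 0, 0, 0, 0, -1, 0, 0, 0, 0, -1, 0, 0, 0, 0],
  "newtons": 50
}}

```text
clock: 16.5
position: [0.4392, 0.1763, 0.1185]
ee_rot: [0.001, -0.064, 0.998, 0.0]
contact_force: [-0.7, 0.9, 5.5]
width: 0.0303
gripper_force: 50.1
```

```bash
python3 -c "
from h import *
need(563.5,-254.1,275,-11)"
```

```text
t 16.5 roll 18.3 shift cm [-20.44 -39.88 -15.64] | pos [439.2 176.3 118.5] w 30.3 f [-0.7  0.9  5.5] q6 -1.46
```

{"fn": "send_rows", "kwargs": {
  "steps": [-1, 0, 0, -1, 0, -1, 0, 0, -2.5, 0, -1, 0, 0, -4, 0, -1, 0, 0, -4, 0, -1, 0, 0, -3, 6, -1, 0, 0, -1.2, 6, -1, 0, -1, 0, 6.3, -1, -1.2, -2.4, 0, 0, -1, -2, -4, 0, 0, -1, -2, -4, 0, 0, -1, -2, -4, 0, 0, -1, -2, -4, 0, 0]
}}

```text
clock: 17.7
position: [0.4926, -0.0337, 0.2743]
ee_rot: [-0.001, 0.096, 0.995, 0.0]
contact_force: [0.6, 0.1, -3.5]
width: 0.0304
gripper_force: 50.4
```

```bash
python3 -c "
from h import *
need(563.5,-254.1,275,-11)"
```

```text
t 17.7 roll 0.0 shift cm [-11.17 -20.28  -0.09] | pos [492.6 -33.7 274.3] w 30.4 f [ 0.6  0.1 -3.5] q6 -1.59
```

{"fn": "send_rows", "kwargs": {
  "steps": [-1, -2, -4, 0, 0, -1, -2, -4, 0, 0, -1, -2, -3.8, 0, 0, -1, -2, -3.5, 0, 0, -1, -1.9, -3, 0, 0, -1, -1.2, -1.7, 0, 0, -1, 0, 0, 2, 0, -1, 0, 0, 3, 0, -1, 0, 0, 3, 0, -1, 0, 0, 0, 0, -1, 0, 0, 0, 0]
}}

```text
clock: 18.8
position: [0.5635, -0.2495, 0.1943]
ee_rot: [-0.001, 0.096, 0.995, 0.0]
contact_force: [-0.3, -0.1, -3.3]
width: 0.0304
gripper_force: 50.6
```

```bash
python3 -c "
from h import *
need(563.5,-254.1,126,-11)"
```

```text
t 18.8 roll -0.0 shift cm [-0.1  -0.45  6.83] | pos [ 563.5 -249.5  194.3] w 30.4 f [-0.3 -0.1 -3.3] q6 -1.91
```

{"fn": "send_rows", "kwargs": {
  "steps": [-1, 0, -0.4, 0.8, 0, -1, 0, 0, 1, 0, -1, 0, 0, 1, 0, -1, 0, 0, 1, 0, -1, 0, 0, 1, 0, -1, 0, 0, 1, 0, -1, 0, 0, 0.6, 0, -1, 0, 0, 0.2, 0, -1, 0, 0, 0.1, 0, -1, 0, 0, 0.1, 0, -1, 0, 0, 0.1, 0, -1, 0, 0, 0, 0]
}}

```text
clock: 20.0
position: [0.5631, -0.2537, 0.1257]
ee_rot: [0.0, 0.096, 0.995, -0.0]
contact_force: [-0.0, -0.0, -2.9]
width: 0.0308
gripper_force: 50.6
```

```bash
python3 -c "
from h import *
need(563.5,-254.1,124,-11)"
```

```text
t 20.0 roll -0.0 shift cm [-0.05 -0.03  0.17] | pos [ 563.1 -253.7  125.7] w 30.8 f [-0.  -0.  -2.9] q6 -1.91
```

{"fn": "send_rows", "kwargs": {
  "steps": [-1, 0, 0, 0.1, 0, -1, 0, 0, 0.1, 0, -1, 0, 0, 0, 0]
}}

```text
clock: 20.3
position: [0.5633, -0.2537, 0.1245]
ee_rot: [0.001, 0.096, 0.995, -0.0]
contact_force: [0.3, 0.6, 3.5]
width: 0.0309
gripper_force: 51.3
```

{"fn": "send_rows", "kwargs": {
  "steps": [0.1, 0, 0, 0, 0, 0.1, 0, 0, 0, 0, 0.1, 0, 0, 0, 0, 0.1, 0, 0, -1, 0, 0.1, 0, 0, -3, 0, 0.1, 0, 0, -4, 0, 1, 0, 0, -4, 4.9, 1, 0.8, 2.5, -2, 0, 1, 1.5, 4.3, 0, 0, 1, 1.5, 4.3, 0, 0, 1, 1.5, 4.3, 0, 0, 1, 1.5, 4.3, 0, 0]
}}

```text
clock: 21.5
position: [0.5515, -0.044, 0.2645]
ee_rot: [0.001, 0.139, 0.99, 0.0]
contact_force: [1.2, 0.2, -0.2]
width: 0.0852
gripper_force: 0.0
```

{"fn": "send_rows", "kwargs": {
  "steps": [1, 1.5, 4.3, 0, 0, 1, 1.5, 4.3, 0, 0, 1, 1.5, 4.3, 0, 0, 1, 1.5, 4.3, 0, 0, 1, 1.5, 4.3, 0, 0]
}}

```text
clock: 22.0
position: [0.5382, 0.1837, 0.2645]
ee_rot: [0.001, 0.138, 0.99, 0.0]
contact_force: [1.0, -1.4, -0.2]
width: 0.0858
gripper_force: 0.0
```

```bash
python3 -c "
from h import *
need(463,341.8,220,-15.9)"
```

```text
t 22.0 roll -0.0 shift cm [11.58 13.14  4.44] | pos [538.2 183.7 264.5] w 85.8 f [ 1.  -1.4 -0.2] q6 -1.09
```

{"fn": "send_rows", "kwargs": {
  "steps": [1, 2.9, 3.2, 0, 0, 1, 2.9, 3.2, 0, 0, 1, 2.9, 3.2, 0, 0, 1, 2.8, 3.2, 0, 0, 1, 0, 0, 2.2, 0, 1, 0, 0, 2.2, 0, 1, 0, 0, 0, 0, 1, 0, 0, 0, 0]
}}

```text
clock: 22.8
position: [0.4631, 0.3365, 0.2202]
ee_rot: [0.0, 0.138, 0.99, 0.0]
contact_force: [0.5, 0.1, 0.5]
width: 0.0854
gripper_force: 0.0
```

```bash
python3 - <<'E'
from h import *
need(463,341.8,142,-15.9)
from rig import get_image
for n in("scene","top"):
    d=get_image(n); cv2.imwrite(f"/tmp/{n}.png",d["color"][:,:,::-1])
a=cv2.imread("/tmp/scene.png")[120:320,400:600];b=cv2.imread("/tmp/scene.png")[110:310,150:350]
cv2.imwrite("pics/chk3.png",cv2.convertScaleAbs(np.hstack([cv2.resize(a,(400,400)),cv2.resize(b,(400,400),interpolation=cv2.INTER_CUBIC)]),alpha=1.5))
E
```

```text
t 22.8 roll -0.0 shift cm [0.16 0.51 7.82] | pos [463.1 336.5 220.2] w 85.4 f [0.5 0.1 0.5] q6 -0.79
```

View pics/chk3.png

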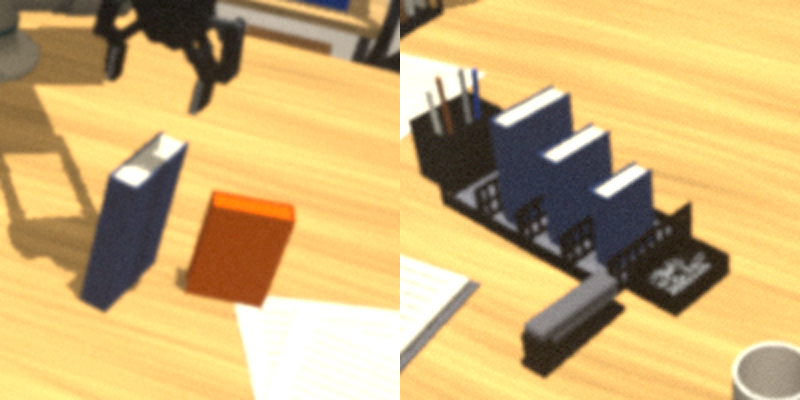

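The right half shows b, c and d upright in adjacent compartments at about (540,150), (580,190) and (625,215). The compartment next to the pen cup is free. On the left, the gripper is above book a at (150,160), clear of the orange book.

{"fn": "send_rows", "kwargs": {
  "steps": [1, 0.1, 0.5, 2, 0, 1, 0, 0, 2.5, 0, 1, 0, 0, 2.2, 0, 1, 0, 0, 1.1, 0, 1, 0, 0, 0, 0, -1, 0, 0, 0, 0, -1, 0, 0, 0, 0, -1, 0, 0, 0, 0, -1, 0, 0, 0, 0, -1, 0, 0, 0, 0, -1, 0, 0, 0, 0, -1, 0, 0, 0, 0],
  "newtons": 70
}}

```text
clock: 24.1
position: [0.4644, 0.3423, 0.143]
ee_rot: [0.001, 0.138, 0.99, 0.001]
contact_force: [0.6, 0.4, 5.7]
width: 0.0319
gripper_force: 71.9
```

```bash
python3 -c "
from h import *
need(557.9,-330.2,320,-11)"
```

```text
t 24.1 roll -4.9 shift cm [-22.05 -64.18 -17.82] | pos [464.4 342.3 143. ] w 31.9 f [0.6 0.4 5.7] q6 -0.78
```

{"fn": "send_rows", "kwargs": {
  "steps": [-1, 0, 0, -1, 0, -1, 0, 0, -2.5, 0, -1, 0, 0, -4, 0, -1, 0, 0, -4, 0, -1, 0, 0, -4, -2.5, -1, 0, 0, -2.3, -2.4, -1, -0.5, -1.5, 0, 0, -1, -1, -3, 0, 0, -1, -1.4, -4, 0, 0, -1, -1.5, -4.4, 0, 0, -1, -1.5, -4.4, 0, 0, -1, -1.5, -4.4, 0, 0]
}}

```text
clock: 25.3
position: [0.4925, 0.1116, 0.3169]
ee_rot: [-0.003, 0.096, 0.995, -0.001]
contact_force: [0.6, -0.6, -5.8]
width: 0.0316
gripper_force: 70.9
```

{"fn": "send_rows", "kwargs": {
  "steps": [-1, -1.5, -4.4, 0, 0, -1, -1.5, -4.4, 0, 0, -1, -1.5, -4.4, 0, 0, -1, -1.5, -4.4, 0, 0, -1, -1.5, -4.4, 0, 0, -1, -1.5, -4.4, 0, 0]
}}

```text
clock: 25.9
position: [0.5301, -0.164, 0.3168]
ee_rot: [-0.003, 0.097, 0.995, 0.001]
contact_force: [1.4, 0.2, -5.7]
width: 0.0318
gripper_force: 70.8
```

```bash
python3 -c "
from h import *
need(558.9,-330.4,320,-11)"
```

```text
t 25.9 roll -0.1 shift cm [ -6.   -15.78  -0.36] | pos [ 530.1 -164.   316.8] w 31.8 f [ 1.4  0.2 -5.7] q6 -1.80
```

{"fn": "send_rows", "kwargs": {
  "steps": [-1, -1.5, -4.2, 0, 0, -1, -1.5, -4, 0, 0, -1, -1.3, -3.6, 0, 0, -1, -1, -2.4, 0, 0, -1, -0.6, -1.2, 0, 0, -1, 0, 0, 2, 0, -1, 0, 0, 3, 0, -1, 0, 0, 3, 0, -1, 0, 0, 2, 0, -1, 0, 0, 0, 0, -1, 0, 0, 0, 0]
}}

```text
clock: 27.0
position: [0.5603, -0.3236, 0.2188]
ee_rot: [-0.001, 0.096, 0.995, 0.001]
contact_force: [0.6, -0.5, -5.3]
width: 0.0319
gripper_force: 71.0
```

```bash
python3 -c "
from h import *
need(558.9,-330.4,151,-11)"
```

```text
t 27.0 roll 0.0 shift cm [-0.   -0.7   6.78] | pos [ 560.3 -323.6  218.8] w 31.9 f [ 0.6 -0.5 -5.3] q6 -2.01
```

{"fn": "send_rows", "kwargs": {
  "steps": [-1, 0, -0.65, 0.5, 0, -1, 0, 0, 1, 0, -1, 0, 0, 1, 0, -1, 0, 0, 1, 0, -1, 0, 0, 1, 0, -1, 0, 0, 1, 0, -1, 0, 0, 0.8, 0, -1, 0, 0, 0.2, 0, -1, 0, 0, 0.1, 0, -1, 0, 0, 0.1, 0, -1, 0, 0, 0.1, 0, -1, 0, 0, 0, 0]
}}

```text
clock: 28.2
position: [0.5598, -0.3308, 0.1517]
ee_rot: [0.0, 0.096, 0.995, -0.0]
contact_force: [-0.6, -0.6, -5.3]
width: 0.0317
gripper_force: 70.9
```

```bash
python3 -c "
from h import *
need(558.9,-330.4,149,-11)"
```

```text
t 28.2 roll -0.0 shift cm [0.1  0.02 0.27] | pos [ 559.8 -330.8  151.7] w 31.7 f [-0.6 -0.6 -5.3] q6 -2.02
```

{"fn": "send_rows", "kwargs": {
  "steps": [-1, 0, 0, 0.1, 0, -1, 0, 0, 0.1, 0, -1, 0, 0, 0.1, 0, -1, 0, 0, 0, 0]
}}

```text
clock: 28.6
position: [0.5602, -0.3309, 0.1491]
ee_rot: [0.001, 0.096, 0.995, -0.0]
contact_force: [0.8, 0.1, -2.0]
width: 0.0316
gripper_force: 71.3
```

{"fn": "send_rows", "kwargs": {
  "steps": [-1, 0, 0, 0.1, 0, -1, 0, 0, 0, 0]
}}

```text
clock: 28.8
position: [0.5604, -0.331, 0.149]
ee_rot: [0.001, 0.096, 0.995, -0.0]
contact_force: [0.1, 1.7, 4.0]
width: 0.0317
gripper_force: 72.0
```

{"fn": "send_rows", "kwargs": {
  "steps": [0, 0, 0, 0, 0, 0, 0, 0, 0, 0, 0, 0, 0, 0, 0, 0, 0, 0, -1, 0, 0, 0, 0, -3, 0, 0, 0, 0, -4, 0, 0, 0, 0, -4, 0, 0, 3, 2, 0, 0, 0, 4, 2, 0, 0, 0, 4, 2, 0, 0, 0, 4, 2, 0, 0, 0, 4, 2, 0, 0]
}}

```text
clock: 30.0
position: [0.3909, -0.1953, 0.2681]
ee_rot: [0.0, 0.096, 0.995, -0.0]
contact_force: [1.0, -0.4, 0.7]
width: 0.0424
gripper_force: 0.0
```

```bash
python3 - <<'E'
from h import *
from rig import get_image
d=get_image("top");s=get_image("scene")["color"][:,:,::-1]
b=cv2.resize(d["color"][200:310,310:510,::-1],(400,300),interpolation=cv2.INTER_CUBIC);a=cv2.resize(s[110:310,150:350],(400,300))
cv2.imwrite("pics/end.png",cv2.convertScaleAbs(np.hstack([a,b]),alpha=1.5))
C=np.array([[548,-328],[562,-254],[577,-179],[591,-104.5]])
for z,n in((.182,0),(.158,1),(.136,2),(.114,3)):
    for c in contours(d["color"],(0,0,95),(180,50,255),(335,215,480,300)):
        r=np.array(rect(plane(d,c,z)))
        if np.hypot(*(r[:2]-C[n]))<35: print("abcd"[n],np.round(r,1),C[n])
E
```

```text
a [ 563.6 -332.1   84.6   28.9  -10.9] [ 548. -328.]
b [ 562.1 -252.6   97.9   27.3  -11. ] [ 562. -254.]
c [ 578.6 -179.3   84.1   26.1  -10.7] [ 577. -179.]
d [ 592.1 -107.5   69.7   24.1  -11.1] [ 591.  -104.5]
```

View pics/end.png

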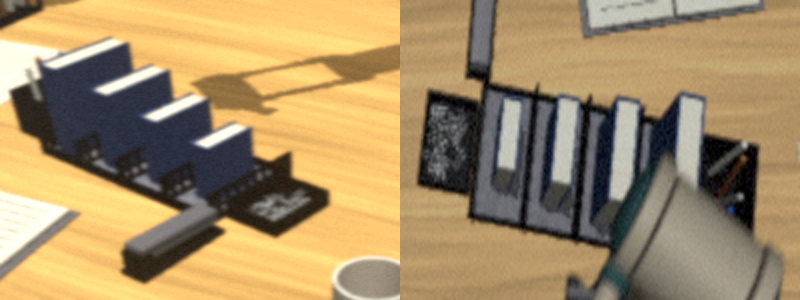

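All four books stand upright in falling height from the pen cup (a, left of the scene crop) to the clip tray (d). Each is within a few mm of its compartment centre; the arm hides the near end of book a's top in the top view. Mug and stapler are in place.

```bash
python3 -c "
from rig import sign_off
print(sign_off())"
```

```text
the job is handed in; nothing more can be done
None
```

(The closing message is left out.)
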